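# Unlatch the field sampling case and unpack the sample bottle

## Task

The field sampling case has come back to the lab with its lid latched: swing the steel latch lever on its front out to the right until it lies about level, then lift the lid by its handle and lay it fully back against its stop. Take the sample bottle out of its foam pocket and stand it upright on the floor of the shallow steel spill tray, without dropping it or tipping it on the way. Leave the case open with the lever out, leave the beaker in its pocket, and do not disturb the other things on the desk.

Things in the scene. Friction and masses are not known exactly. Their poses are not given: they have to be found in the camera images.
- sampling_case: (lengths in mm, angles in rad) fixed grey hard case, 130 deep (x) x 210 wide (y) x 128 high shut, bar handle above. Origin: centre of underside; -x its front (latch side, towards the robot), +y to the robot's left. Tub 70 high, wall and floor 7; foam in it, top at z 45, has two 77 square pockets at x 0, y +47 and -47, open to the tub's floor. Lid: hollow shell 58 high, 6 thick, hinged on the tub's back rim.
- case_lid (a joint): lid hinge: 0 shut, 1.57 on end, 1.65 at its stop, leaning back; the front edge rises as it grows. Past about 1.2 the lid (0.32 kg, damped, little friction) sinks back to the stop by itself; below 1.0 it falls slowly shut when let go. While upright the latch lever's hook holds it shut.
- lid_hinge (a point): point on the lid's hinge line, in the middle of the case's width: 67 behind (+x of) the case's origin and 70 above the desk; the hinge line runs along the case's y axis
- lid_handle (a point): middle of the lid's carrying bar, a round black bar 12 thick running along the case's y axis, straight over 90 between two legs, its centre 34 above the top of the lid; with the lid shut it lies at x = -40, y = 0, z = 162 in the case's frame. It turns with the lid.
- case_latch (a joint): cranked steel latch lever on the case's front, turning about a pin along the case's x: 0 upright, hook over the lid's stud (lid held); growing, its upper end swings down to the robot's right (case -y); 1.57 level; stop 1.6. Hook clear of the stud from about 0.5. Light friction (0.06 N m) holds it where it is left.
- latch_pivot (a point): pivot of the latch lever, on the front of the case: x = -69, y = 0, z = 34 in the case's frame; axis along the case's x
- latch_knob (a point): middle of the lever's round black finger knob, 18 thick, 37 long, axis along the case's x, sticking out to the front. Turns with the lever; at joint 0 it lies 30 in front of (-x), 14.5 right of (-y) and 82 above the pivot, so 116 above the desk
- sample_bottle: small round laboratory bottle with a wide screw cap, 56 across, 108 high, about 0.18 kg, standing in one of the two foam pockets (either one). Origin: centre of its underside, z up. The cap is 46 across and takes up the top 28 (80 to 108 above the origin): grasp it there.
- beaker: empty open clear beaker, 69 across, 86 high, standing in the other foam pocket; it stays there. Origin: centre of its underside, z up.
- spill_tray: shallow rectangular stainless steel tray, fixed, 130 (x) x 150 (y) x 24 high, walls and floor 3 thick. Origin: centre of its underside, z up; the floor's upper face is 3 above the desk. A wall cabinet hangs 560 above the desk behind it (world x over 0.57 m, y over -0.08 m), and a monitor stands behind the case (front at x 0.75 m, from 170 up): keep the arm clear.
- timer: bystander: beige bench timer 62 x 66 x 20, loose; origin at the centre of its underside
- wash_bottle: bystander: squeeze wash bottle with a swan neck, 199 high, loose; origin at its underside
- cryo_box: bystander: square freezer box with a lift-off lid, 131 x 131 x 51, loose; origin at the centre of its underside
- forceps: bystander: steel forceps 127 long, 18 wide, 9 high, lying along its y axis, loose; origin at the centre of its underside
- petri_1: bystander: round petri dish 94 across, 14 high, loose; origin at the centre of its underside

How it is judged:
On the way, in this order (a step that is already met when the one before it is completed fails the run):
1. the latch lever is swung out to the right, past 0.9 rad, the lid still shut (value of joint case_latch above 0.9 rad and value of joint case_lid below 0.1 rad), for 0.2 s.
2. the lid lies back, past 1.5 rad (value of joint case_lid above 1.5 rad), for 0.2 s.
At the end, for the whole second after the job is handed in: Lever out past 0.9 rad; lid past 1.5 rad; bottle at rest and upright (0.08 rad) on the tray floor, within 40 mm in x and 50 mm in y of the tray centre and under 8 mm above its underside; beaker still in its pocket (moved under 30 mm, tilt under 0.2 rad) (value of joint case_latch above 0.9 rad and value of joint case_lid above 1.5 rad and x of sample_bottle in the frame of spill_tray between -0.04 and 0.04 m and y of sample_bottle in the frame of spill_tray between -0.05 and 0.05 m and z of sample_bottle in the frame of spill_tray below 0.008 m and angle between sample_bottle's own z axis and vertical below 0.08 rad and linear speed of sample_bottle below 0.02 m/s and angle between beaker's own z axis and vertical below 0.2 rad and z of beaker in the frame of sampling_case below 0.02 m and distance of beaker from where it was at the start of the episode below 0.03 m); the robot touches nothing.
It fails at once if the sample bottle is tipped by more than 0.5 rad (angle between sample_bottle's own z axis and vertical above 0.5 rad).
It fails at once if the sample bottle is dropped (falls free at over 0.7 m/s, about 25 mm) (contact force between sample_bottle and anything else below 0.05 N and linear speed of sample_bottle above 0.7 m/s).
It fails at once if one of the bystanders listed is moved by more than 40 mm (distance of any of timer, wash_bottle, cryo_box, forceps, petri_1 from where it was at the start of the episode above 0.04 m).
It also fails if it takes over 61 s, if anything falls off the work surface, if the arm or the gripper's body presses on something with over 40 N, if the wrist force passes 120 N, or if a joint passes its speed limit or range.

## Robot

A 6-joint arm with a two-finger parallel gripper is mounted at the origin on a cart in front of the work surface, level with it; the furniture and walls round the work are solid. World frame = base frame: x ahead of the robot, y to its left, z up, the work surface at z = 0. Lengths are in m, angles in rad, forces in N, time in s.
With the tool pointing down it reaches from about 0.2 to 0.875 m from the base axis. Payload 3.4 kg.
Tool frame: the origin (TCP) lies between the finger pads; the fingertips stand 22 mm ahead of it and the grasp point (between the pads) lies 3 mm ahead of it (robot.tip_extent is the distance from the TCP to the fingertips, in m); z points along the fingers, y is the line along which they close (so a half turn about z gives the same grasp; the last joint's range is limited). The gripper opens to 94 mm and grips with 3 to 60 N. Pads are 16 mm wide; open, the fingers measure 119 mm over their backs; the gripper's body (75 mm by 177 mm) begins 78 mm behind the grasp point.
Start: joints at [1.109, 0.276, 1.505, -0, 1.361, -0.121], TCP at [0.192, 0.542, 0.227] pointing down, gripper open.
Joint ranges: [-2.89, 2.89], [-0.75, 2.08], [0.22, 2.7], [-1.18, 4.32], [0.11, 2.71], [-2.7, 2.7]. Speed limits (rad/s): [2.57, 2.57, 3.14, 3.14, 3.14, 3.14].

## Interface

Orientations are given as a unit quaternion [x, y, z, w].
In Python, from station import robot gives the robot as it stands. The module is installed in compiled form; this text tells all that it offers.
- The arm moves only by the tool servo_tool, never from a script. Its argument "rows" is a list of rows, each an object with "hand": the opening, from 0 (shut) to 1 (fully open); "offset": the shift along the tool's x, y, z in cm, a list of three; "turn": the turn about the tool's z in rad. In form: [{"hand": hand, "offset": [tx, ty, tz], "turn": turn}, ...]. A call has 1 to 12 rows; each row shifts and turns the commanded pose from where the row before left it, along the tool's axes as they then stand; what a row does not reach is not made up. A row lasts 1/8 s, in which the tool goes at most 62.5 mm and 10.7 degrees, less where a joint would pass 70% of its speed; a pose out of reach is approached as far as the arm can. A call is refused whole if a number of a shift passes 6.25 or a number of a turn 0.188, either way. A call with a gripper value outside its range is refused whole. The fingers move at their own pace and stop on an object; the grip force is fixed at half the most. Time passes only in rows, so rows that do not move let the fingers close. It gives the time, the measured TCP pose, the force, the opening and the grip force at its end, in the units of the state.
- robot.sense(): the state, without advancing time (a new reading comes with each control period).
- robot.camera(name): name is "scene" or "side" or "wrist"; returns a dict with "image" (480x640x3 uint8, red, green, blue), "z_map" (480x640 float32, m along the optical axis (not along the pixel's ray), 0 where there is no reading), "vertical_fov" (degrees; the focal length in pixels is half the picture's height over the tangent of half this angle, whatever the lens; pixels are square), "cx", "cy" (the principal point, pixels), "world_from_camera" (4x4, takes a point from camera to world coordinates); the wrist camera has in their place "mount" (4x4, takes a point from camera to tool coordinates, whose origin is the TCP and whose axes are the flange's). Camera axes: x right, y up, looking along -z (the intrinsics and any distortion apply to the point x, -y, -z); pixel columns grow to the right and rows downward; lengths in m; the calibration is good to about 2 mm. A picture is of the moment at which its call begins: read the wrist's pose just before it.
- robot.job_done(): hands the job in; it is judged then, once.
The state is a dict: "t": time; "q": joint angles; "qd": joint speeds; "joint_efforts": joint torques, N m; "position": TCP position; "eef_rot": TCP orientation; "contact_force": force on the tool from outside, world axes, zero at the start; "ft_torque": the same for the moment, N m; "width": opening from 0.0 (shut) to 1.0 (fully open); "finger_force": force on a finger pad.
Only numpy, scipy, OpenCV 4.12 (cv2) and the standard library are available. Lean on these libraries where they do the work, as an engineer would, in place of code of your own. Each camera call takes 0.05 s, during which the arm holds its last target. There are 200 camera calls.

## Working session

There is one attempt and no reset: what is moved stays moved. The work goes in short steps, Python scripts to look and compute and a tool call to move; the robot and the scene stay as the last step left them, time stands still between calls to the robot, and variables do not carry over. Pictures are saved under pics/ and viewed, at most 10 in all, crops included, and the job is handed in when it is done.

Besides the shell and the picture viewer there is one more tool, called after "Emit:" as name(argument=value, ...), one argument or row to a line, values as JSON. servo_tool: Moves the arm, as the interface text tells. Its arguments: {"type":"object","properties":{"rows":{"type":"array"}},"required":["rows"]}

```bash
mkdir -p pics
cat > h.py <<'E'
import numpy as np, cv2
from station import robot
from scipy.spatial.transform import Rotation as R
def cam(name):
    s=robot.sense(); c=robot.camera(name)
    if name=='wrist':
        T=np.eye(4);T[:3,:3]=R.from_quat(s['eef_rot']).as_matrix();T[:3,3]=s['position']
        c['W']=T@np.array(c['mount'])
    else: c['W']=np.array(c['world_from_camera'])
    c['f']=240/np.tan(np.radians(c['vertical_fov'])/2)
    return c
def cloud(c):
    z=c['z_map'];v,u=np.mgrid[:480,:640]
    P=np.stack([(u-c['cx'])/c['f']*z,-(v-c['cy'])/c['f']*z,-z],-1)
    P=P@c['W'][:3,:3].T+c['W'][:3,3]; P[z==0]=np.nan
    return P
def save(c,n): cv2.imwrite('pics/'+n,c['image'][:,:,::-1])
E
python3 - <<'E'
from h import *
s=robot.sense();print({k:np.round(v,3) for k,v in s.items()}, robot.tip_extent)
for n in('scene','side'):
    c=cam(n);print(n,[k for k in c],c['f'],c['cx'],c['cy'],c['W'].round(3).tolist());save(c,n+'0.png');np.save(n+'.npy',cloud(c))
E
```

```text
{'t': np.float64(0.0), 'q': array([ 1.109,  0.277,  1.506, -0.   ,  1.361, -0.121]), 'qd': array([-0.001,  0.002, -0.   ,  0.001,  0.001,  0.002]), 'joint_efforts': array([ 1.0000e-03, -4.0459e+01, -2.3723e+01,  7.0000e-02,  3.4000e-02,
       -0.0000e+00]), 'position': array([0.192, 0.541, 0.227]), 'eef_rot': array([ 0.17 ,  0.986, -0.001, -0.   ]), 'contact_force': array([-0.16 ,  0.314,  0.969]), 'ft_torque': array([ 0.033, -0.046,  0.023]), 'finger_force': np.float64(0.0), 'width': np.float64(0.996)} 0.022
scene ['image', 'z_map', 'vertical_fov', 'cx', 'cy', 'world_from_camera', 'W', 'f'] 625.0713334732397 315.5099349446962 235.9976459887875 [[0.87, 0.275, -0.41, -0.093], [-0.494, 0.49, -0.718, -1.348], [0.004, 0.827, 0.562, 1.032], [0.0, 0.0, 0.0, 1.0]]
side ['image', 'z_map', 'vertical_fov', 'cx', 'cy', 'world_from_camera', 'W', 'f'] 514.6386343458441 323.0268803821917 241.51167687991676 [[-0.115, 0.728, -0.676, -0.44], [-0.993, -0.074, 0.09, -0.004], [0.016, 0.682, 0.731, 1.182], [0.0, 0.0, 0.0, 1.0]]
```

View pics/scene0.png

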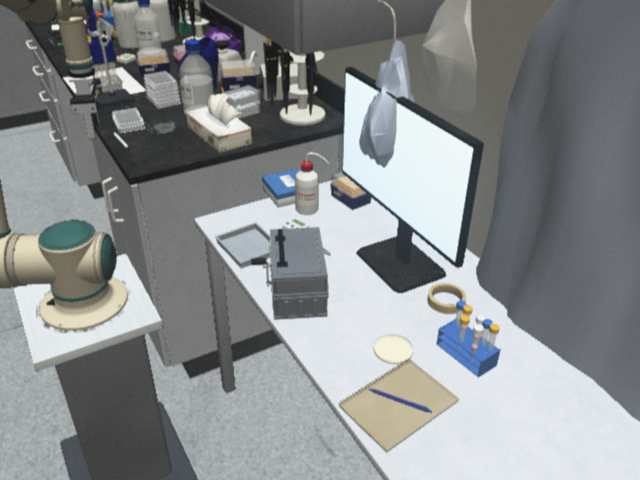

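View pics/side0.png

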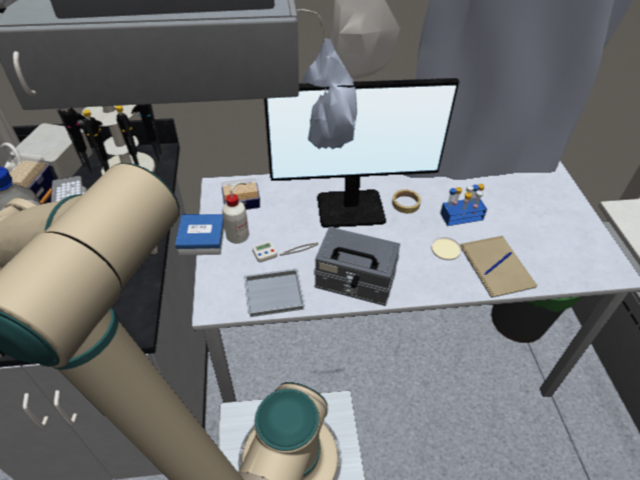

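The side view shows the case at about (356,265) with its latch knob near (353,281), and the tray at about (274,292). The timer is at (264,251) and the forceps at (299,248), both behind the tray. I'll fit the lid top and the tray from depth.

Run:
```python
from h import *
P=np.load('side.npy')
def rect(name,u0,u1,v0,v1,zl,zh):
    Q=P[v0:v1,u0:u1].reshape(-1,3);Q=Q[(Q[:,2]>zl)&(Q[:,2]<zh)]
    r=cv2.minAreaRect((Q[:,:2]*1000).astype(np.float32));print(name,len(Q),np.round(r[0]),np.round(r[1]),round(r[2],1),'z',np.median(Q[:,2]).round(4))
    return Q
rect('lid',305,410,225,305,.118,.137)
rect('handle',325,385,235,275,.155,.175)
rect('tray rim',235,310,262,320,.014,.032)
rect('timer',248,282,238,264,.012,.03)
rect('forceps',278,322,238,260,.005,.015)
rect('washb',218,252,190,245,.1,.25)
rect('cryo',170,226,205,258,.04,.06)
for p in [(353,281),(353,278),(353,275),(356,281),(350,281)]:print(p,P[p[1],p[0]].round(3))
S=np.load('scene.npy');P=S
rect('lid_s',255,335,220,300,.118,.137)
rect('knob_s',240,272,250,275,.1,.127)
rect('tray_s',210,280,215,270,.014,.032)
c=cv2.imread('pics/side0.png')[215:325,225:415];cv2.imwrite('pics/crop1.png',cv2.resize(c,None,fx=4,fy=4,interpolation=cv2.INTER_CUBIC))
```

```text
lid 2675 [ 469. -217.] [211. 186.] 65.5 z 0.1297
handle 191 [ 452. -210.] [120.  18.] 66.9 z 0.1656
tray rim 497 [461.  14.] [141. 156.] 4.3 z 0.0225
timer 318 [622.  35.] [66. 63.] 16.5 z 0.0187
forceps 132 [623. -70.] [122.  91.] 80.3 z 0.0072
washb 491 [697. 114.] [62. 71.] 13.5 z 0.1286
cryo 1471 [698. 231.] [148. 164.] 0.2 z 0.0509
(353, 281) [ 0.392 -0.197  0.121]
(353, 278) [ 0.402 -0.198  0.122]
(353, 275) [ 0.426 -0.203  0.104]
(356, 281) [ 0.391 -0.204  0.122]
(350, 281) [ 0.413 -0.193  0.095]
lid_s 2643 [ 476. -221.] [218. 170.] 65.3 z 0.1313
knob_s 134 [ 410. -205.] [60. 32.] 5.9 z 0.1187
tray_s 435 [463.  13.] [141. 170.] 5.9 z 0.0231
```

View pics/crop1.png

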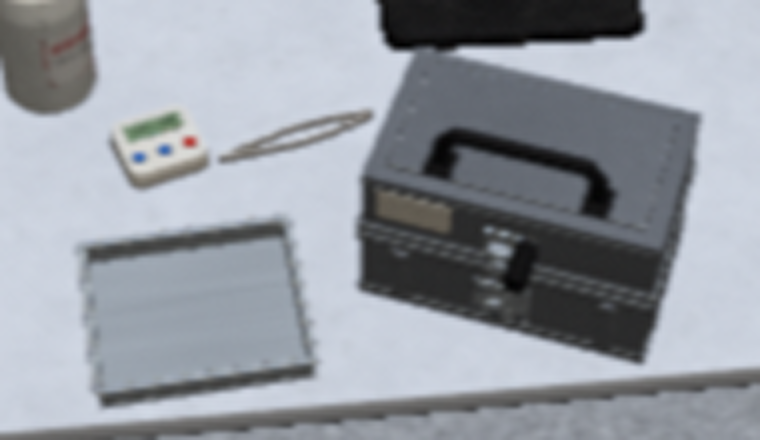

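The crop shows the lever upright with its black knob at crop (518,265), which fits a case origin near (0.488,-0.227) and a yaw of about -0.43. Handle, knob and lid all agree. I'll move above the case.

Emit:
servo_tool(
  rows=[
    {"hand":1,"offset":[0,0,-5],"turn":0.087},
    {"hand":1,"offset":[-3.7,-4.5,0],"turn":0},
    {"hand":1,"offset":[-3.7,-4.5,0],"turn":0},
    {"hand":1,"offset":[-3.7,-4.5,0],"turn":0},
    {"hand":1,"offset":[-3.7,-4.5,0],"turn":0},
    {"hand":1,"offset":[-3.7,-4.5,0],"turn":0},
    {"hand":1,"offset":[-3.7,-4.5,0],"turn":0},
    {"hand":1,"offset":[-3.7,-4.5,0],"turn":0},
    {"hand":1,"offset":[-3.7,-4.5,0],"turn":0},
    {"hand":0.3,"offset":[-3.7,-4.5,0],"turn":0},
    {"hand":0.3,"offset":[-3.7,-4.5,0],"turn":0},
    {"hand":0.3,"offset":[-3.7,-4.5,0],"turn":0},
  ],
)

```text
t: 1.6
position: [0.3571, -0.0791, 0.2774]
eef_rot: [0.213, 0.977, 0.0, 0.0]
contact_force: [1.7, -0.1, 0.4]
width: 0.715
finger_force: 0.0
```

```bash
cat >> h.py <<'E'
def goto(*targets):
    s=robot.sense();M=R.from_quat(s['eef_rot']).as_matrix()
    print('t',s['t'].round(2) if hasattr(s['t'],'round') else s['t'],'pos',np.round(s['position'],4),'ytool ang',np.degrees(np.arctan2(M[1,1],M[0,1])).round(2),'q',np.round(s['q'],2),'F',np.round(s['contact_force'],1),'w',s['width'])
    for n,p in targets: print(n,'offset cm',((np.array(p)-s['position'])@M*100).round(2))
O=np.array([.488,-.227,0]);YAW=np.radians(-24.5)
def case(x,y,z): return O+R.from_euler('z',YAW).apply(np.array([x,y,z])/1000)
E
python3 - <<'E'
from h import *
goto(('knob',case(-112,-14.5,116)),('origin',case(0,0,0)))
c=cam('wrist');save(c,'w1.png');P=cloud(c);np.save('w1.npy',P)
Q=P.reshape(-1,3)
def inbox(a,lo,hi):
    L=R.from_euler('z',-YAW).apply(a-O)*1000
    return L[np.all((L>lo)&(L<hi),axis=1)]
for n,lo,hi in [('lid',(-80,-130,118),(90,130,138)),('handle',(-70,-70,155),(-10,70,175)),('knob',(-130,-50,112),(-72,30,130))]:
    L=inbox(Q,lo,hi)
    if len(L): r=cv2.minAreaRect(L[:,:2].astype(np.float32));print(n,len(L),L.min(0).round(),L.max(0).round(),np.median(L,0).round(1),np.round(r[0],1),np.round(r[1],1),round(r[2],1))
E
```

```text
t 1.6 pos [ 0.3571 -0.0791  0.2774] ytool ang 65.44 q [-0.41 -0.08  1.79  0.    1.43 -1.55] F [ 1.7 -0.1  0.4] w 0.7145922141698663
knob offset cm [-6.85 -9.48 16.14]
origin offset cm [-18.04  -8.03  27.74]
lid 9447 [ -63. -101.  118.] [ 49. 107. 138.] [-36.   46.4 130.4] [-6.7  3.3] [112.4 207.8] 0.0
knob 169 [-112.  -24.  112.] [-97. -13. 126.] [-109.8  -19.   121.9] [-106.2  -21.2] [ 8.6 17.4] 57.9
```

View pics/w1.png

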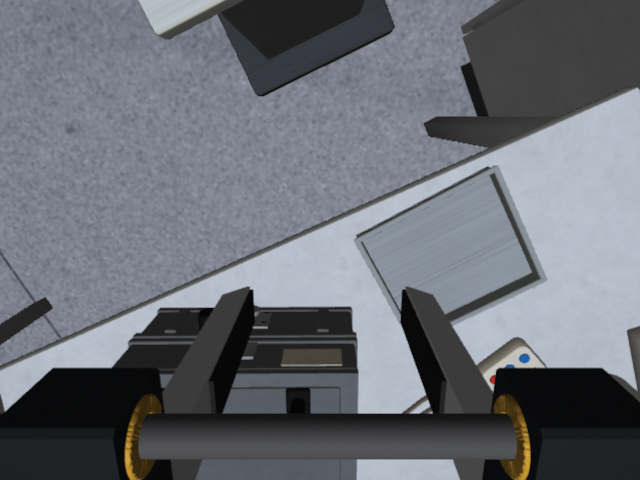

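The wrist view shows the lid square with the image and its left edge at pixel column 356. That gives a lid centre about 2–3 mm further along +y, and a knob top near 125 mm, as expected. Next I go over the knob and straddle it loosely.

Emit:
servo_tool(
  rows=[
    {"hand":0.45,"offset":[-3.4,-4.6,0],"turn":0},
    {"hand":0.45,"offset":[-3.4,-4.6,0],"turn":0},
    {"hand":0.45,"offset":[0,0,5],"turn":0},
    {"hand":0.45,"offset":[0,0,5],"turn":0},
    {"hand":0.45,"offset":[0,0,3],"turn":0},
  ],
)

```text
t: 2.28
position: [0.3794, -0.1882, 0.1449]
eef_rot: [0.213, 0.977, 0.001, -0.002]
contact_force: [0.6, -0.8, -0.1]
width: 0.452
finger_force: 0.0
```

Run:
```python
from h import *
goto(('knob',case(-112,-13,126)))
c=cam('wrist');save(c,'w2.png')
```

```text
t 2.275 pos [ 0.3794 -0.1882  0.1449] ytool ang 65.45 q [-0.63  0.12  1.94  0.    1.09 -1.77] F [ 0.6 -0.8 -0.1] w 0.4521164228390415
knob offset cm [-0.3  -0.33  1.89]
```

View pics/w2.png

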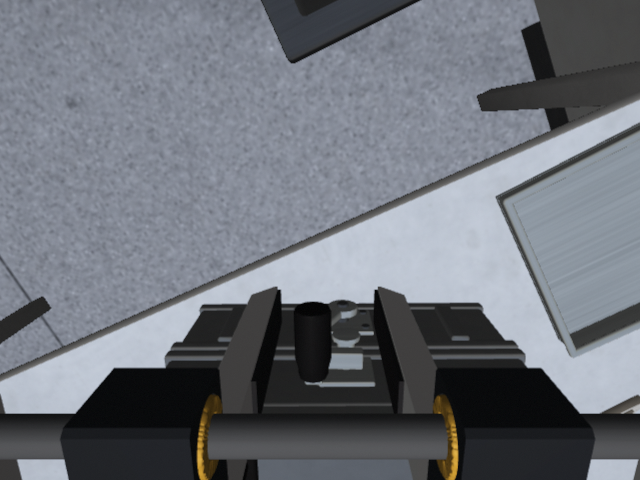

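The knob, at about (312,340), sits between the fingers (inner faces near columns 278 and 378). I'll lower and swing it.

Emit:
servo_tool(
  rows=[
    {"hand":0.45,"offset":[0,-0.2,1.8],"turn":0},
    {"hand":0.45,"offset":[0,-1.9,0.3],"turn":0},
    {"hand":0.45,"offset":[0,-1.9,0.5],"turn":0},
    {"hand":0.45,"offset":[0,-1.0,0.7],"turn":0},
    {"hand":0.45,"offset":[0,-1.0,0.8],"turn":0},
    {"hand":0.45,"offset":[0,-0.6,0.9],"turn":0},
    {"hand":0.45,"offset":[0,-0.6,0.8],"turn":0},
    {"hand":0.45,"offset":[0,-0.5,0.8],"turn":0},
    {"hand":0.45,"offset":[0,-0.3,0.8],"turn":0},
    {"hand":0.45,"offset":[0,-0.2,0.7],"turn":0},
    {"hand":0.45,"offset":[0,0,0],"turn":0},
  ],
)

```text
t: 3.7
position: [0.3465, -0.2636, 0.0659]
eef_rot: [0.212, 0.977, 0.0, -0.001]
contact_force: [0.4, -0.1, 0.0]
width: 0.448
finger_force: 0.0
```

Run:
```python
from h import *
goto(('end',case(-112,-91,64)))
s=robot.sense()
c=cam('wrist');save(c,'w3.png')
```

```text
t 3.7 pos [ 0.3465 -0.2636  0.0659] ytool ang 65.49 q [-0.81  0.23  2.03 -0.    0.88 -1.95] F [ 0.4 -0.1  0. ] w 0.4479356828750893
end offset cm [-0.16  0.1   0.19]
```

View pics/w3.png

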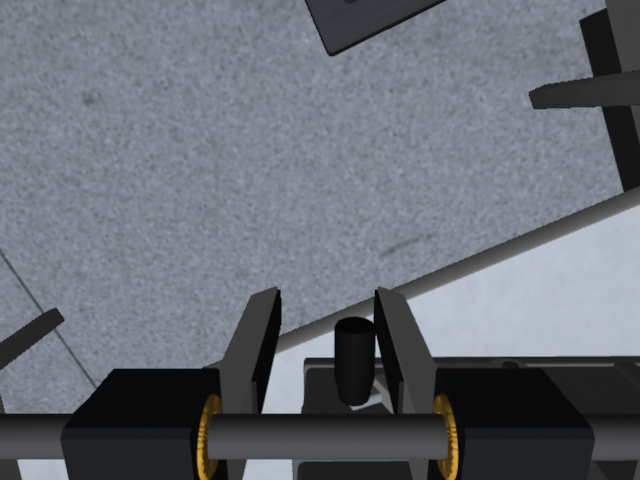

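The knob is against the left finger, with the lever well past 0.9 rad. I'll finish with a push down from above using closed tips.

Emit:
servo_tool(
  rows=[
    {"hand":0.45,"offset":[0,0,-5],"turn":0},
    {"hand":0,"offset":[0,1.2,0],"turn":0},
    {"hand":0,"offset":[0,0,0],"turn":0},
    {"hand":0,"offset":[0,0,0],"turn":0},
    {"hand":0,"offset":[0,0,2],"turn":0},
    {"hand":0,"offset":[0,0,1.2],"turn":0},
    {"hand":0,"offset":[0,0,1.2],"turn":0},
    {"hand":0,"offset":[0,0,1.2],"turn":0},
    {"hand":0,"offset":[0,0,-5],"turn":0},
    {"hand":0,"offset":[0,0,-6],"turn":0},
    {"hand":0,"offset":[0,0,-6],"turn":0},
  ],
)

```text
t: 5.12
position: [0.3517, -0.2527, 0.2316]
eef_rot: [0.212, 0.977, 0.0, -0.0]
contact_force: [0.7, -0.9, -0.3]
width: 0.004
finger_force: 0.0
```

Run:
```python
from h import *
O[:]=case(0,2,0)
goto(('handle above',case(-40,0,250)))
P=cloud(cam('side'))
L=R.from_euler('z',-YAW).apply(P.reshape(-1,3)-O)*1000
k=L[(L[:,0]>-125)&(L[:,0]<-85)&(abs(L[:,1])<140)&(L[:,2]>8)&(L[:,2]<140)];print('knob',len(k),np.median(k,0).round(),k.min(0).round(),k.max(0).round())
h=L[(L[:,0]>-70)&(L[:,0]<-5)&(abs(L[:,1])<45)&(L[:,2]>155)&(L[:,2]<180)]
print('bar',len(h),np.median(h,0).round(1),np.percentile(h,[5,95],axis=0).round(1))
```

```text
t 5.125 pos [ 0.3517 -0.2527  0.2316] ytool ang 65.49 q [-0.78  0.06  1.77  0.    1.31 -1.93] F [ 0.7 -0.9 -0.3] w 0.004326447949705502
handle above offset cm [-7.34  8.19 -1.84]
knob 106 [-104.  -79.   32.] [-125.  -93.    8.] [-85. 139. 100.]
bar 150 [-4.070e+01  1.000e-01  1.667e+02] [[-44.9 -39.9 160.5]
 [-34.9  40.1 170.9]]
```

The lever is level, with the knob at z≈25–32 and y≈-79. The handle bar is confirmed at case (-40,0,162). I'll turn 90° and go over the handle.

Emit:
servo_tool(
  rows=[
    {"hand":0.45,"offset":[0,0,-0.5],"turn":0.1745},
    {"hand":0.45,"offset":[0,0,-0.5],"turn":0.1745},
    {"hand":0.45,"offset":[0,0,-0.5],"turn":0.1745},
    {"hand":0.45,"offset":[0,0,-0.5],"turn":0.1745},
    {"hand":0.45,"offset":[0,0,-0.5],"turn":0.1745},
    {"hand":0.45,"offset":[0,0,0],"turn":0.1745},
    {"hand":0.45,"offset":[0,0,0],"turn":0.1745},
    {"hand":0.45,"offset":[0,0,0],"turn":0.1745},
    {"hand":0.45,"offset":[0,0,0],"turn":0.1745},
    {"hand":0.45,"offset":[4.1,3.7,0],"turn":0},
    {"hand":0.45,"offset":[4.1,3.7,0],"turn":0},
    {"hand":0.45,"offset":[0,0,0],"turn":0},
  ],
)

```text
t: 6.68
position: [0.4558, -0.2077, 0.2542]
eef_rot: [0.84, 0.543, 0.0, -0.0]
contact_force: [-0.1, -0.3, 0.3]
width: 0.451
finger_force: 0.0
```

```bash
sed -i 's/^O=.*;YAW/O=np.array([.4888,-.2252,0]);YAW/' h.py
python3 - <<'E'
from h import *
goto(('handle',case(-40,0,165)))
E
```

```text
t 6.675 pos [ 0.4558 -0.2077  0.2542] ytool ang -24.27 q [-0.57  0.15  1.61  0.    1.39 -0.14] F [-0.1 -0.3  0.3] w 0.4506116970531518
handle offset cm [-0.24 -0.27  8.92]
```

Emit:
servo_tool(
  rows=[
    {"hand":0.45,"offset":[-0.2,-0.3,4.0],"turn":0},
    {"hand":0.45,"offset":[0,0,3.5],"turn":0},
    {"hand":0.45,"offset":[0,0,1.4],"turn":0},
    {"hand":0,"offset":[0,0,0],"turn":0},
    {"hand":0,"offset":[0,0,0],"turn":0},
    {"hand":0,"offset":[0,0,0],"turn":0},
    {"hand":0,"offset":[0,0,0],"turn":0},
  ],
)

```text
t: 7.55
position: [0.4551, -0.2125, 0.168]
eef_rot: [0.841, 0.541, 0.004, 0.006]
contact_force: [9.4, -4.3, -7.8]
width: 0.118
finger_force: 30.0
```

Run:
```python
from h import *
goto(('handle',case(-40,0,165)))
print(robot.sense()['finger_force'])
p=lambda t:np.array([67+141.1*np.cos(np.radians(139.3)-t),162-162+70+141.1*np.sin(np.radians(139.3)-t)])
a=p(0)
for t in np.arange(.1,1.36,.1): b=p(t);print(t.round(2),((b-a)/10).round(2),b.round());a=b
```

```text
t 7.55 pos [ 0.4551 -0.2125  0.168 ] ytool ang -24.52 q [-0.58  0.2   1.76  0.    1.16 -0.15] F [ 9.4 -4.3 -7.8] w 0.11791535350286833
handle offset cm [ 0.24 -0.41  0.29]
29.998659789562225
0.1 [0.97 1.02] [-30. 172.]
0.2 [1.07 0.92] [-20. 181.]
0.3 [1.16 0.81] [ -8. 190.]
0.4 [1.23 0.69] [  4. 196.]
0.5 [1.29 0.56] [ 17. 202.]
0.6 [1.34 0.43] [ 31. 206.]
0.7 [1.38 0.29] [ 44. 209.]
0.8 [1.4  0.16] [ 58. 211.]
0.9 [1.41 0.01] [ 73. 211.]
1.0 [ 1.4  -0.13] [ 87. 210.]
1.1 [ 1.39 -0.27] [100. 207.]
1.2 [ 1.35 -0.4 ] [114. 203.]
1.3 [ 1.3  -0.54] [127. 198.]
```

The bar is gripped. I'll swing the lid along its arc.

Emit:
servo_tool(
  rows=[
    {"hand":0,"offset":[0,0.97,-1.02],"turn":0},
    {"hand":0,"offset":[0,1.07,-0.92],"turn":0},
    {"hand":0,"offset":[0,1.16,-0.81],"turn":0},
    {"hand":0,"offset":[0,1.23,-0.69],"turn":0},
    {"hand":0,"offset":[0,1.29,-0.56],"turn":0},
    {"hand":0,"offset":[0,1.34,-0.43],"turn":0},
    {"hand":0,"offset":[0,1.38,-0.29],"turn":0},
    {"hand":0,"offset":[0,1.4,-0.16],"turn":0},
  ],
)

```text
t: 8.55
position: [0.5394, -0.2504, 0.218]
eef_rot: [0.841, 0.541, 0.0, 0.0]
contact_force: [-4.1, 1.5, 3.6]
width: 0.114
finger_force: 30.0
```

Run:
```python
from h import *
goto(('next',case(114,0,206)))
```

```text
t 8.55 pos [ 0.5394 -0.2504  0.218 ] ytool ang -24.48 q [-0.55  0.31  1.48 -0.    1.35 -0.12] F [-4.1  1.5  3.6] w 0.11410456123137558
next offset cm [0.2  5.75 1.2 ]
```

Emit:
servo_tool(
  rows=[
    {"hand":0,"offset":[0,1.41,0],"turn":0},
    {"hand":0,"offset":[0,1.4,0.13],"turn":0},
    {"hand":0,"offset":[0,1.39,0.27],"turn":0},
    {"hand":0,"offset":[0,1.35,0.4],"turn":0},
    {"hand":0,"offset":[0,1.3,0.54],"turn":0},
    {"hand":0,"offset":[0,0.6,0.3],"turn":0},
    {"hand":0,"offset":[0,0,0],"turn":0},
  ],
)

```text
t: 9.43
position: [0.6101, -0.2823, 0.2006]
eef_rot: [0.841, 0.541, 0.002, 0.003]
contact_force: [1.3, -0.9, 5.5]
width: 0.118
finger_force: 30.0
```

Run:
```python
from h import *
goto(('x',case(134,0,198)))
c=cam('side');save(c,'s2.png')
```

```text
t 9.425 pos [ 0.6101 -0.2823  0.2006] ytool ang -24.49 q [-0.54  0.43  1.33  0.    1.37 -0.11] F [ 1.3 -0.9  5.5] w 0.11791920535864803
x offset cm [ 0.17 -0.01  0.26]
```

View pics/s2.png

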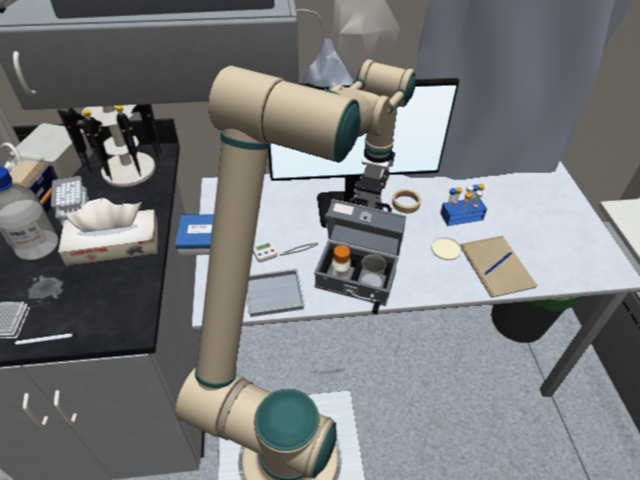

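The lid is open to about 1.35. The bottle with its orange cap is in the left pocket at (342,255) and the beaker in the right one at (374,270). I'll release and back off upward.

Emit:
servo_tool(
  rows=[
    {"hand":1,"offset":[0,0,0],"turn":0},
    {"hand":1,"offset":[0,0,0],"turn":0},
    {"hand":1,"offset":[0,0,0],"turn":0},
    {"hand":1,"offset":[0,0,-3],"turn":0},
    {"hand":1,"offset":[0,0,-4],"turn":0},
    {"hand":1,"offset":[0,0,-3],"turn":0},
    {"hand":0.68,"offset":[0,-5,-1],"turn":0},
    {"hand":0.68,"offset":[0,-5,0],"turn":0},
    {"hand":0.68,"offset":[0,-5,0],"turn":0},
    {"hand":0.68,"offset":[0,0,0],"turn":0},
  ],
)

```text
t: 10.72
position: [0.4669, -0.217, 0.3092]
eef_rot: [0.841, 0.541, -0.001, -0.001]
contact_force: [0.5, -0.6, -0.3]
width: 0.68
finger_force: 0.0
```

Run:
```python
from h import *
goto(('bottle',case(0,47,230)))
c=cam('side');P=cloud(c)
L=R.from_euler('z',-YAW).apply(P.reshape(-1,3)-O)*1000
rgb=c['image'].reshape(-1,3).astype(int)
m=(rgb[:,0]>150)&(rgb[:,0]-rgb[:,2]>80)&(abs(L[:,0])<60)&(abs(L[:,1])<100)&(L[:,2]>70)&(L[:,2]<130)
k=L[m];print('cap',len(k),np.nanpercentile(k,[2,50,98],axis=0).round())
t=k[k[:,2]>108];print('top',len(t),((np.percentile(t,2,axis=0)+np.percentile(t,98,axis=0))/2).round(1),np.ptp(t,axis=0).round(1), cv2.minEnclosingCircle(t[:,:2].astype(np.float32)))
k=L[(L[:,0]>-125)&(L[:,0]<-85)&(L[:,1]<0)&(L[:,1]>-140)&(L[:,2]>8)&(L[:,2]<140)];print('knob',np.median(k,0).round())
k=L[(L[:,0]>40)&(L[:,0]<260)&(abs(L[:,1])<100)&(L[:,2]>80)&(L[:,2]<260)];print('lid',len(k),np.nanpercentile(k,[2,50,98],axis=0).round())
P2=P[262:320,235:310].reshape(-1,3);Q=P2[(P2[:,2]>.014)&(P2[:,2]<.032)];r=cv2.minAreaRect((Q[:,:2]*1000).astype(np.float32));print('tray',r)
cw=cam('wrist');save(cw,'w4.png')
```

```text
t 10.725 pos [ 0.4669 -0.217   0.3092] ytool ang -24.51 q [-0.57  0.15  1.47 -0.    1.52 -0.14] F [ 0.5 -0.6 -0.3] w 0.6801761961800781
bottle offset cm [4.86 2.35 7.91]
cap 141 [[-19.  28.  84.]
 [ -1.  46. 114.]
 [ 19.  65. 119.]]
top 137 [ -0.4  46.2 114.8] [43.  41.2 11. ] ((-1.054465889930725, 47.062034606933594), 22.55440902709961)
knob [-102.  -84.   34.]
lid 2019 [[ 74. -95.  81.]
 [124. -16. 135.]
 [171.  99. 206.]]
tray ((460.2377624511719, 13.689384460449219), (142.3586883544922, 155.7718963623047), 4.399961471557617)
```

View pics/w4.png

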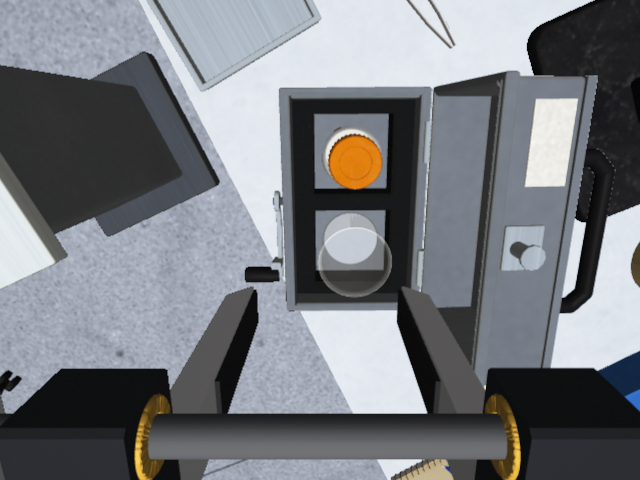

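The lid is fully back against its stop and the lever is level. The cap at (355,162) measures at case (-0.5,46.5), top 115, as expected. I'll turn back and go above the bottle.

Emit:
servo_tool(
  rows=[
    {"hand":0.68,"offset":[0,0,0],"turn":-0.1745},
    {"hand":0.68,"offset":[0,0,0],"turn":-0.1745},
    {"hand":0.68,"offset":[0,0,0],"turn":-0.1745},
    {"hand":0.68,"offset":[0,0,0],"turn":-0.1745},
    {"hand":0.68,"offset":[0,0,0],"turn":-0.1745},
    {"hand":0.68,"offset":[0,0,0],"turn":-0.1745},
    {"hand":0.68,"offset":[0,0,0],"turn":-0.1745},
    {"hand":0.68,"offset":[0,0,0],"turn":-0.1745},
    {"hand":0.68,"offset":[0,0,0],"turn":-0.1745},
    {"hand":0.68,"offset":[-2.3,4.85,0],"turn":0},
    {"hand":0.68,"offset":[0,0,6],"turn":0},
    {"hand":0.68,"offset":[0,0,6],"turn":0},
  ],
)

```text
t: 12.32
position: [0.5141, -0.1849, 0.1873]
eef_rot: [0.212, 0.977, -0.0, 0.001]
contact_force: [0.1, -1.2, -0.2]
width: 0.681
finger_force: 0.0
```

Run:
```python
from h import *
goto(('bottle',case(-0.5,46.5,112)))
```

```text
t 12.325 pos [ 0.5141 -0.1849  0.1873] ytool ang 65.56 q [-0.47  0.26  1.63  0.    1.25 -1.62] F [ 0.1 -1.2 -0.2] w 0.6807736764244784
bottle offset cm [ 0.7  -0.06  7.53]
```

Emit:
servo_tool(
  rows=[
    {"hand":0.68,"offset":[0.5,0,2.5],"turn":0},
    {"hand":0.68,"offset":[0,0,0],"turn":0},
  ],
)

```text
t: 12.58
position: [0.5066, -0.182, 0.1611]
eef_rot: [0.212, 0.977, 0.001, -0.003]
contact_force: [0.8, 0.1, 0.5]
width: 0.682
finger_force: 0.0
```

Run:
```python
from h import *
goto(('bottle',case(-0.5,46.5,112)))
```

```text
t 12.575 pos [ 0.5066 -0.182   0.1611] ytool ang 65.49 q [-0.47  0.27  1.69  0.    1.19 -1.62] F [0.8 0.1 0.5] w 0.6819281879201895
bottle offset cm [-0.15 -0.02  4.91]
```

Emit:
servo_tool(
  rows=[
    {"hand":0.68,"offset":[0,0,2.5],"turn":0},
    {"hand":0.68,"offset":[0,0,2.3],"turn":0},
    {"hand":0.68,"offset":[0,0,0],"turn":0},
    {"hand":0,"offset":[0,0,0],"turn":0},
    {"hand":0,"offset":[0,0,0],"turn":0},
    {"hand":0,"offset":[0,0,0],"turn":0},
    {"hand":0,"offset":[0,0,0],"turn":0},
    {"hand":0,"offset":[0,0,-1],"turn":0},
    {"hand":0,"offset":[0,0,-2],"turn":0},
  ],
)

```text
t: 13.7
position: [0.5057, -0.1816, 0.1453]
eef_rot: [0.212, 0.977, 0.001, -0.002]
contact_force: [-0.2, 0.2, -1.2]
width: 0.483
finger_force: 30.0
```

Run:
```python
from h import *
goto(('bottle',case(-0.5,46.5,112)),('tray',(.460,.013,.25)))
print(robot.sense()['finger_force'])
```

```text
t 13.7 pos [ 0.5057 -0.1816  0.1453] ytool ang 65.49 q [-0.47  0.28  1.71  0.    1.15 -1.62] F [-0.2  0.2 -1.2] w 0.483254703646967
bottle offset cm [-0.23 -0.02  3.33]
tray offset cm [ 12.27  15.82 -10.42]
29.97418373823166
```

The cap is gripped at 45 mm. I'll lift straight up, then carry it over.

Emit:
servo_tool(
  rows=[
    {"hand":0,"offset":[0,0,-3],"turn":0},
    {"hand":0,"offset":[0,0,-3],"turn":0},
    {"hand":0,"offset":[0,0,-3],"turn":0},
    {"hand":0,"offset":[0,0,-1],"turn":0},
    {"hand":0,"offset":[1.2,1.6,0],"turn":0},
    {"hand":0,"offset":[2.2,2.8,0],"turn":0},
    {"hand":0,"offset":[2.2,2.8,0],"turn":0},
    {"hand":0,"offset":[2.2,2.8,0],"turn":0},
    {"hand":0,"offset":[2.2,2.8,0],"turn":0},
    {"hand":0,"offset":[1.4,1.8,0],"turn":0},
    {"hand":0,"offset":[0.7,1.0,0],"turn":0},
    {"hand":0,"offset":[0,0,0],"turn":0},
  ],
)

```text
t: 15.2
position: [0.4607, 0.0107, 0.2451]
eef_rot: [0.211, 0.977, -0.0, -0.001]
contact_force: [0.5, 0.3, -0.9]
width: 0.476
finger_force: 30.0
```

Run:
```python
from h import *
goto(('tray',(.461,.013,.110)))
print(robot.sense()['finger_force'])
c=cam('side');P=cloud(c)
Q=P[:,:].reshape(-1,3)
m=(np.hypot(Q[:,0]-robot.sense()['position'][0],Q[:,1]-robot.sense()['position'][1])<.045)&(Q[:,2]>.05)
print('lowest bottle pts',np.percentile(Q[m][:,2],[0.2,1,3]).round(3))
cv2.imwrite('pics/s3.png',cv2.resize(c['image'][180:320,220:420,::-1],None,fx=3,fy=3))
```

```text
t 15.2 pos [0.4607 0.0107 0.2451] ytool ang 65.59 q [-0.13  0.09  1.7   0.    1.35 -1.27] F [ 0.5  0.3 -0.9] w 0.4759465615798692
tray offset cm [ 0.05  0.23 13.51]
29.97401922941208
lowest bottle pts [0.141 0.146 0.156]
```

View pics/s3.png

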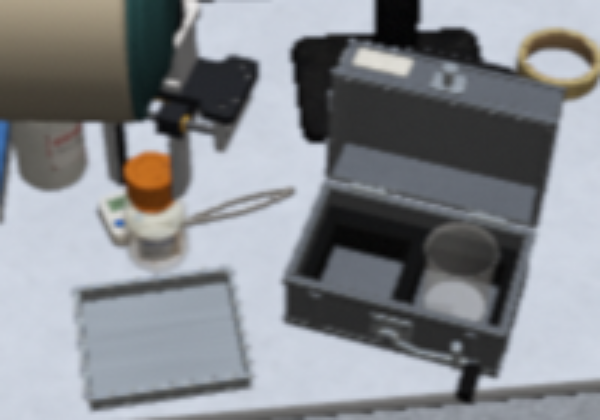

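The bottle hangs upright over the tray, and the beaker is still in its pocket. I'll lower it.

Emit:
servo_tool(
  rows=[
    {"hand":0,"offset":[0,0.2,2],"turn":0},
    {"hand":0,"offset":[0,0,3],"turn":0},
    {"hand":0,"offset":[0,0,3],"turn":0},
    {"hand":0,"offset":[0,0,2.5],"turn":0},
    {"hand":0,"offset":[0,0,1.2],"turn":0},
    {"hand":0,"offset":[0,0,0.6],"turn":0},
    {"hand":0,"offset":[0,0,0],"turn":0},
  ],
)

```text
t: 16.12
position: [0.4628, 0.0113, 0.1231]
eef_rot: [0.212, 0.977, 0.0, 0.0]
contact_force: [-0.7, -0.4, -0.7]
width: 0.477
finger_force: 30.0
```

Emit:
servo_tool(
  rows=[
    {"hand":0,"offset":[0,0,0.3],"turn":0},
    {"hand":0,"offset":[0,0,0],"turn":0},
  ],
)

```text
t: 16.38
position: [0.4626, 0.0116, 0.1202]
eef_rot: [0.212, 0.977, 0.0, 0.0]
contact_force: [-0.3, 0.2, -1.7]
width: 0.48
finger_force: 30.0
```

Emit:
servo_tool(
  rows=[
    {"hand":0,"offset":[0,0,0.4],"turn":0},
    {"hand":0,"offset":[0,0,0.2],"turn":0},
    {"hand":0,"offset":[0,0,0],"turn":0},
  ],
)

```text
t: 16.75
position: [0.4622, 0.0117, 0.1137]
eef_rot: [0.212, 0.977, 0.0, -0.0]
contact_force: [-0.9, -0.3, -1.4]
width: 0.479
finger_force: 30.0
```

Emit:
servo_tool(
  rows=[
    {"hand":0,"offset":[0,0,0.2],"turn":0},
    {"hand":0,"offset":[0,0,0],"turn":0},
  ],
)

```text
t: 17.0
position: [0.4629, 0.0114, 0.1131]
eef_rot: [0.212, 0.977, -0.0, 0.001]
contact_force: [-2.4, -0.9, 6.9]
width: 0.478
finger_force: 30.0
```

Emit:
servo_tool(
  rows=[
    {"hand":0,"offset":[0,0,0.15],"turn":0},
    {"hand":0,"offset":[0,0,0],"turn":0},
  ],
)

```text
t: 17.25
position: [0.4633, 0.0112, 0.1131]
eef_rot: [0.212, 0.977, -0.0, 0.001]
contact_force: [-3.3, -0.5, 17.9]
width: 0.477
finger_force: 30.0
```

It's on the floor of the tray (force rising). I'll ease off slightly, release and retreat.

Emit:
servo_tool(
  rows=[
    {"hand":0,"offset":[0,0,-0.2],"turn":0},
    {"hand":0.7,"offset":[0,0,0],"turn":0},
    {"hand":0.7,"offset":[0,0,0],"turn":0},
    {"hand":0.7,"offset":[0,0,0],"turn":0},
    {"hand":0.7,"offset":[0,0,-2],"turn":0},
    {"hand":0.7,"offset":[0,0,-4],"turn":0},
    {"hand":0.7,"offset":[0,0,-5],"turn":0},
    {"hand":0.7,"offset":[0,0,-3],"turn":0},
    {"hand":0.7,"offset":[4,0,0],"turn":0},
    {"hand":0.7,"offset":[5,0,0],"turn":0},
    {"hand":0.7,"offset":[0,0,0],"turn":0},
    {"hand":0.7,"offset":[0,0,0],"turn":0},
  ],
)

```text
t: 18.75
position: [0.3813, 0.0488, 0.2526]
eef_rot: [0.212, 0.977, 0.0, 0.001]
contact_force: [0.1, -0.1, 0.0]
width: 0.7
finger_force: 0.0
```

Run:
```python
from h import *
goto()
c=cam('scene');P=cloud(c);Q=P.reshape(-1,3);rgb=c['image'].reshape(-1,3).astype(int)
m=(rgb[:,0]>130)&(rgb[:,0]-rgb[:,2]>70)&(abs(Q[:,0]-.46)<.07)&(abs(Q[:,1]-.01)<.07)&(Q[:,2]>.05)
k=Q[m];print('cap',len(k),np.percentile(k,[2,50,98],axis=0).round(3))
cv2.imwrite('pics/s4.png',cv2.resize(c['image'][150:330,190:390,::-1],None,fx=3,fy=3))
```

```text
t 18.75 pos [0.3813 0.0488 0.2526] ytool ang 65.5 q [-0.05 -0.04  1.81 -0.    1.36 -1.2 ] F [ 0.1 -0.1  0. ] w 0.6997819749085853
cap 166 [[ 0.445 -0.016  0.079]
 [ 0.461 -0.002  0.11 ]
 [ 0.481  0.023  0.116]]
```

View pics/s4.png

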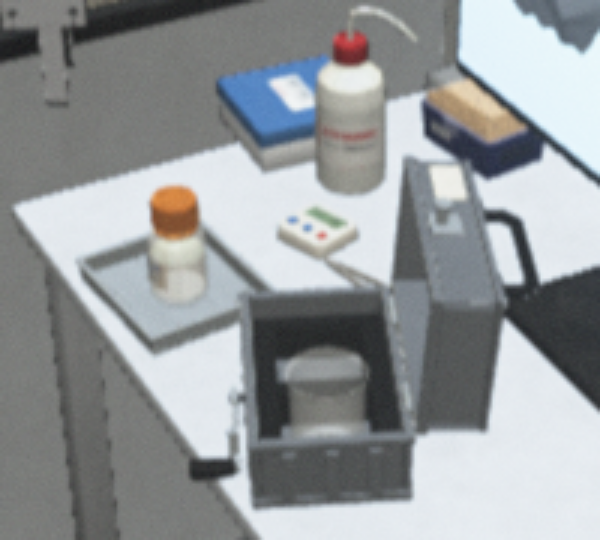

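The bottle stands upright in the middle of the tray with its top at 0.111–0.116 m. The lid is back, the lever is level with the knob at (213,467), and the beaker and the other items are in place. I'll hand it in.

```bash
python3 -c "
from station import robot
print(robot.job_done())"
```

```text
the job is handed in; nothing more can be done
None
```

Job handed in at about 19 s of the 61 s: lever out level, lid back on its stop, bottle upright in the middle of the tray, and beaker and bystanders unmoved in the last picture (the hand-in returned no verdict).

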